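Vent the desiccator and crack its lid

ROBOT

A 6-joint arm with a two-finger parallel gripper is mounted at the origin on the work surface. World frame = base frame: x ahead of the robot, y to its left, z up, the work surface at z = 0. Lengths are in m, angles in rad, forces in N, time in s.
With the tool pointing down it reaches from about 0.375 to 0.9 m from the base axis. Payload 3.1 kg.
Tool frame: the origin (TCP) lies on the centre line of the jaws, within the pads' length; the fingertips stand 22 mm ahead of it and the grasp point (between the pads) lies 3 mm ahead of it; z points along the fingers, y is the line along which they close (so a half turn about z gives the same grasp; the last joint's range is limited). The gripper opens to 85 mm and grips with 20 to 120 N. Pads are 22 mm wide; open, the fingers measure 114 mm over their backs; the gripper's body (76 mm by 85 mm) begins 54 mm behind the grasp point. The pads swing forward as they close: fully open they stand 13 mm farther back than shut.
Start: joints at [-1.341, 0.527, 1.433, -0, 1.181, -0.178], TCP at [0.248, -0.573, 0.232] pointing down, gripper open.
Joint ranges: [-3.08, 3.08], [-0.75, 2.2], [0.22, 2.44], [-1.43, 4.57], [0, 2.65], [-2.85, 2.85]. Speed limits (rad/s): [2.79, 2.79, 3.14, 3.14, 3.14, 3.14].

INTERFACE

Orientations are given as a unit quaternion [x, y, z, w].
In Python, from station import manip gives the robot as it stands.
- The arm moves only by the tool drive_effector, called after "Call:" by a JSON object that holds its "fn" and its "kwargs". Schema: {"type":"object","properties":{"offsets":{"type":"array","items":{"type":"array","items":{"type":"array","items":{"type":"number"},"minItems":5,"maxItems":5},"minItems":1,"maxItems":20},"minItems":1,"maxItems":1},"grip_n":{"type":"number"},"only":{"type":"string"},"quiet":{"type":"boolean"},"lines":{"type":"string"}},"required":["offsets"],"additionalProperties":false}. offsets is a list that holds a single list of rows (three levels of brackets), with 1 to 20 rows, each of 5 numbers: dx, dy, dz in units of 100 mm, then a turn about the tool's z in units of 0.1 rad, then the opening from 0.0 (shut) to 1.0 (fully open); each row is the pose to reach, as a shift and turn from the pose commanded when the call began, along the tool's axes at that moment; what a row does not reach only later rows make up. A row lasts 1/10 s, in which the tool goes at most 0.05 m and 0.15 rad, less where a joint would pass 70% of its speed; a pose out of reach is approached as far as the arm can. The fingers move at their own pace and stop on an object; grip_n is the grip in N (left out, the last holds). Time passes only in rows, so rows that do not move let the fingers close. The tool returns the time, the measured TCP pose, the force, the opening and the grip force at its end. only (a regular expression) keeps the lines of the reply that match it, lines (a string "A,B") keeps lines A to B, and quiet returns only ok. Input that does not fit is refused with a message, and nothing moves.
- manip.sense(): the state, without advancing time (a new reading comes with each control period).
- manip.snapshot(name): name is "scene" or "top" or "wrist"; returns a dict with "pixels" (400x640x3 uint8, red, green, blue), "range_z" (400x640 float32, m along the optical axis (not along the pixel's ray), 0 where there is no reading), "fov_y" (degrees; the focal length in pixels is half the picture's height over the tangent of half this angle, whatever the lens; pixels are square), "cx", "cy" (the principal point, pixels), "k1" (the pictures are not rectified: a ray, as slopes to the right and down, at radius r is drawn at 1 + k1 r^2 times it, then the intrinsics apply), "R" (3x3) and "t" (3): a world point X has camera coordinates R X + t; the wrist camera has in their place "hand_eye" (4x4, takes a point from camera to tool coordinates, whose origin is the TCP and whose axes are the flange's). Camera axes: x right, y down, z forward; pixel columns grow to the right and rows downward; lengths in m; the calibration is good to about 2 mm. A picture is of the moment at which its call begins: read the wrist's pose just before it.
- manip.sign_off(): hands the job in; it is judged then, once.
The state is a dict: "t": time; "q": joint angles; "qd": joint speeds; "tau": joint torques, N m; "tcp_pos": TCP position; "tool_rot": TCP orientation; "force": force on the tool from outside, world axes, zero at the start; "ft_torque": the same for the moment, N m; "finger_gap": opening from 0.0 (shut) to 1.0 (fully open); "gripper_force": force on a finger pad.
Only numpy, scipy, OpenCV 4.12 (cv2) and the standard library are available. Lean on these libraries where they do the work, as an engineer would, in place of code of your own. Each camera call takes 0.05 s, during which the arm holds its last target. There are 200 camera calls.

TASK

Vent the vacuum desiccator: push the button on top of the vent valve box all the way down so that its lever drops, then lift the lever fully back up and let go of it. Then pull the desiccator's lid straight up by its handle until it breaks free of its sticky seal, without jerking it high, and finish while still holding it level in the gripper, over the box, about 3 cm above its seat. Leave the bottle, the tube rack and the beaker where they stand.

Things in the scene. Friction and masses are not known exactly. Their poses are not given: they have to be found in the camera images.
- chamber: Vacuum desiccator: white open box 170 x 170 x 90 mm high, fixed to the bench. Origin: centre of its underside; z up, its rim is at z = 90 mm; x points roughly away from the robot. A brass nozzle sticks out of its +x side. It stands left or right of the vent valve box.
- lid_handle (a point): Centre of the round aluminium handle bar on the lid: 14 mm diameter, along the lid's y axis (grip it across x), 96 mm clear between its two posts, above the middle of the lid, axis 36 mm above the lid's top (29 mm clear below the bar), 138 mm above the bench when shut. Axes as the lid's.
- vent: Vent valve box, painted grey, 70 x 80 x 100 mm high, fixed to the bench. Origin: centre of its underside; x points to the side where the lever sticks out (roughly away from the robot), z up.
- button_top (a point): Centre of the top face of the button, 120 mm above the bench when out, 112 mm when fully in; 8 mm off the middle of the box towards its -x.
- lever (a joint): Lever on the vent box's +x face; angle in rad about the box's y axis: 0 fully up (level, as at the start), 0.7 fully dropped, hanging at an angle. It stays where it is left; lifting it takes about 1 N at the tip and pushes the button out again (angle = 87.5 rad per m of button travel).
- lever_tip (a point): Centre of the black disc at the end of the lever: 26 mm diameter, 16 mm thick along the box's y axis (grip it across y), 90 mm from the pivot. About 90 mm above the bench when up, 32 mm when dropped. Its x axis points along the lever, y as the vent box's.
- lever_pivot (a point): Lever pivot, 43 mm from the middle of the vent box towards +x, 90 mm above the bench.
- bottle: Loose glass bottle with cap, 60 mm diameter, 120 mm high, standing between the two devices on the far side. Origin: centre of its underside. Leave alone.
- rack: Loose blue tube rack, 110 x 75 x 45 mm high, between the two devices on the robot's side. Origin: centre of its underside. Leave alone.
- beaker: Loose white plastic beaker, 70 mm diameter, 85 mm high, beyond the bottle. Origin: centre of its underside. Leave alone.
- lid: Loose grey lid on the chamber, plate 170 x 170 x 12 mm, 0.25 to 0.45 kg. Origin: centre of the plate's underside (90 mm up when shut); axes as the chamber's. A plug 16 mm deep below the plate fits in the box with 2 mm play. Rubber lips hold the plug: the upward pull climbs to 11 to 20 N (weight included) within the first 5 mm, falls off sharply, and past about 12 mm only the weight is left.
- button: Round grey push button, 26 mm diameter, in a black collar on top of the vent box; 8 mm of travel, straight down. It is linked to the lever: pushing it in drops the lever in step, and it stays in until the lever is lifted. Pushing takes about 2 N. Its origin lies on its axis, 20 mm below its top face.

How it is judged:
By the outcome, as a careful person would: the job done as asked, in the order asked, and still so for the second after the job is handed in, while the arm keeps its last pose, push and grip.
It also fails if it takes over 64 s, if anything falls off the work surface, if the arm or the gripper's body presses on something with over 40 N, if the wrist force passes 120 N, or if a joint passes its speed limit or range.

## Working session

There is one attempt and no reset: what is moved stays moved. The work goes in short steps, Python scripts to look and compute and a tool call to move; the robot and the scene stay as the last step left them, time stands still between calls to the robot, and variables do not carry over. Pictures are saved under pics/ and viewed, at most 10 in all, crops included, and the job is handed in when it is done.

```bash
ls; mkdir -p pics
```

Create h.py:
```python
import numpy as np, cv2
from station import manip
from scipy.spatial.transform import Rotation as Ro
def snap(name,save=None):
    s=manip.sense(); d=manip.snapshot(name)
    if name=='wrist':
        T=np.eye(4); T[:3,:3]=Ro.from_quat(s['tool_rot']).as_matrix(); T[:3,3]=s['tcp_pos']
        M=T@np.array(d['hand_eye']); d['Rc']=M[:3,:3]; d['o']=M[:3,3]
    else:
        R=np.array(d['R']); d['Rc']=R.T; d['o']=-R.T@np.array(d['t'])
    if save: cv2.imwrite('pics/'+save,d['pixels'][:,:,::-1])
    d['f']=200/np.tan(np.radians(d['fov_y'])/2)
    return d
def rays(d,uv):
    K=np.array([[d['f'],0,d['cx']],[0,d['f'],d['cy']],[0,0,1]],float)
    p=np.asarray(uv,float).reshape(-1,2); x=(p-[d['cx'],d['cy']])/d['f']; y=x.copy()
    for _ in range(20): y=x/(1+d['k1']*(y**2).sum(1,keepdims=True))
    return np.c_[y,np.ones(len(y))]
def cloud(d):
    v,u=np.mgrid[:400,:640]; r=rays(d,np.c_[u.ravel(),v.ravel()])
    z=d['range_z'].reshape(-1,1); P=(r*z)@d['Rc'].T+d['o']; P[z[:,0]<=0]=np.nan
    return P.reshape(400,640,3)
def onplane(d,uv,z):
    r=rays(d,uv)@d['Rc'].T; return d['o']+r*((z-d['o'][2])/r[:,2:])
```

Run:
```python
from h import *
for n in('scene','top'):
    d=snap(n,n+'.png'); print(n,d['fov_y'],d['o'],d['k1'],(d['range_z']>0).mean()); np.save(n+'.npy',cloud(d))
s=manip.sense(); print(s)
```

```text
pics
station.py
scene 55.17064542079476 [0.88583476 0.50074083 0.67914824] 0.028080174116277255 0.99596484375
top 48.26545205919585 [ 0.47801505 -0.0045549   0.88528841] -0.06654110341577116 0.9958671875
{'t': 0.1, 'q': array([-1.34047689e+00,  5.28370481e-01,  1.43378321e+00,  8.71103201e-06,
        1.18142769e+00, -1.78515352e-01]), 'qd': array([-0.00158704, -0.00319618, -0.00512276,  0.00014613, -0.00013328,
       -0.00167182]), 'tau': array([-4.78859656e-04, -4.43305707e+01, -1.78585732e+01, -2.49650266e-04,
        3.91345908e-03,  8.55627462e-06]), 'tcp_pos': array([ 0.24833176, -0.57283562,  0.23153028]), 'tool_rot': array([ 9.79179270e-01,  2.02994997e-01, -2.17266585e-05, -9.94134095e-04]), 'force': array([ 0.36632128,  0.16769661, -0.52275532]), 'ft_torque': array([ 0.03848901, -0.00619444, -0.02196035]), 'gripper_force': 0.0, 'finger_gap': 0.9943426339749588}
```

View pics/top.png

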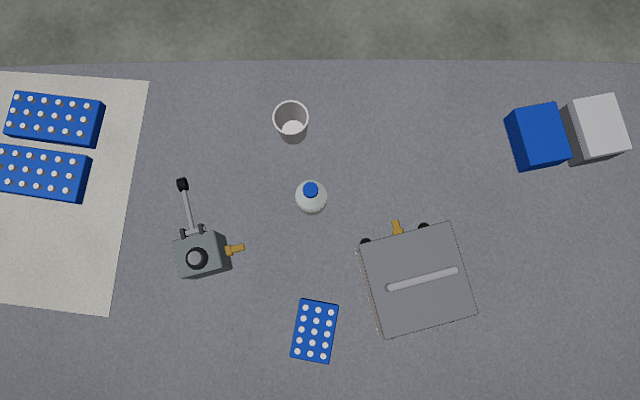

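View pics/scene.png

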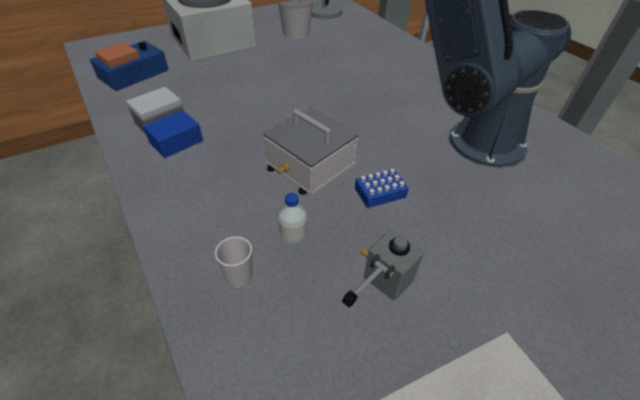

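The top view shows the button at (197,258), the lever disc at (182,184), and the handle from (389,288) to (457,270). The bottle is at (311,195), the rack at (315,330) and the beaker at (291,120). In the scene view the button is at (400,243), the disc at (350,298) and the handle from (296,115) to (328,133).

Run:
```python
from h import *
np.set_printoptions(precision=4,suppress=True)
C={n:np.load(n+'.npy') for n in('scene','top')}
for n,P in C.items():
    print(n)
    Q=P.reshape(-1,3); Q=Q[np.isfinite(Q[:,0])]
    g=Q[(Q[:,0]>.2)&(Q[:,0]<.8)&(abs(Q[:,1])<.4)&(abs(Q[:,2])<.01)]; print('table z',np.median(g[:,2]))
    # disc
    if n=='top': pix=dict(button=(197,258),disc=(182,184),h1=(389,288),hm=(423,279),h2=(457,270),bottle=(311,190),beaker=(291,120),rack=(315,330))
    else: pix=dict(button=(400,243),disc=(350,298),h1=(298,114),hm=(312,122),h2=(326,131),bottle=(292,200))
    for k,(u,v) in pix.items():
        print(k,np.nanmedian(P[v-1:v+2,u-1:u+2].reshape(-1,3),0))
    print('lid z .095-.11 region')
    m=(Q[:,0]>.2)&(Q[:,0]<.6)&(Q[:,1]<-.05)&(Q[:,1]>-.4)
    L=Q[m&(Q[:,2]>.096)&(Q[:,2]<.108)]; 
    r=cv2.minAreaRect(L[:,:2].astype(np.float32)*1000); print('lid',r,np.median(L[:,2]))
    H=Q[m&(Q[:,2]>.128)&(Q[:,2]<.15)]; rh=cv2.minAreaRect(H[:,:2].astype(np.float32)*1000); print('handle',rh,len(H),np.percentile(H[:,2],[50,95]))
    mv=(Q[:,1]>.15)&(Q[:,1]<.4)&(Q[:,0]>.3)&(Q[:,0]<.75)
    B=Q[mv&(Q[:,2]>.114)&(Q[:,2]<.13)]; print('button',cv2.minAreaRect(B[:,:2].astype(np.float32)*1000),np.median(B[:,2]),len(B))
    V=Q[mv&(Q[:,2]>.096)&(Q[:,2]<.104)]; print('ventTop',cv2.minAreaRect(V[:,:2].astype(np.float32)*1000),len(V))
    D=Q[mv&(Q[:,2]>.06)&(Q[:,2]<.110)]; D=D[D[:,0]>.58]; print('disc',cv2.minAreaRect(D[:,:2].astype(np.float32)*1000),np.percentile(D[:,2],[5,50,95]),len(D))
```

```text
scene
table z -0.0007076832681109924
button [0.5264 0.2181 0.1193]
disc [0.6616 0.2558 0.1012]
h1 [ 0.5024 -0.208   0.1405]
hm [ 0.4894 -0.1618  0.1414]
h2 [ 0.4774 -0.117   0.1399]
bottle [0.6458 0.0232 0.12  ]
lid z .095-.11 region
lid ((486.67913818359375, -171.11456298828125), (172.3314666748047, 170.33290100097656), 14.56673526763916) 0.10121739677392694
handle ((487.8421630859375, -169.65969848632812), (13.158735275268555, 123.2711410522461), 14.393746376037598) 262 [0.1415 0.1448]
button ((523.311279296875, 215.6020050048828), (24.054840087890625, 24.352514266967773), 1.7692893743515015) 0.11888556559305274 132
ventTop ((583.6817016601562, 231.1611328125), (179.39820861816406, 79.14622497558594), 14.857090950012207) 1162
disc ((623.1314086914062, 239.63168334960938), (100.66912078857422, 25.24340057373047), 23.94725799560547) [0.0864 0.0937 0.1024] 389
top
table z 0.00013773022549801173
button [0.5211 0.2097 0.1209]
disc [0.6555 0.2479 0.103 ]
h1 [ 0.4711 -0.1149  0.1437]
hm [ 0.4854 -0.1711  0.1444]
h2 [ 0.4999 -0.2282  0.1442]
bottle [0.6402 0.0136 0.1202]
beaker [0.8133 0.0582 0.0057]
rack [0.3943 0.0076 0.0454]
lid z .095-.11 region
lid ((486.6873779296875, -172.1712646484375), (170.72816467285156, 171.23265075683594), 14.755330085754395) 0.10197236670130072
handle ((485.8301086425781, -170.89874267578125), (14.29062271118164, 121.8635025024414), 14.568697929382324) 632 [0.1436 0.1463]
button ((521.4387817382812, 214.12060546875), (24.140405654907227, 23.40595054626465), 2.283754587173462) 0.11983201117473197 179
ventTop ((582.6095581054688, 231.10064697265625), (180.06558227539062, 81.1854476928711), 15.237935066223145) 1571
disc ((622.0468139648438, 239.05044555664062), (102.66783142089844, 25.497495651245117), 23.866945266723633) [0.0891 0.095  0.1038] 356
```

Add to h.py:
```python
def go(p,ydeg):
    "tool-axes shift and turn from the measured pose; ydeg = wanted world heading of tool y (mod 180)"
    s=manip.sense(); R=Ro.from_quat(s['tool_rot']).as_matrix()
    d=R.T@(np.array(p)-s['tcp_pos']); cur=np.degrees(np.arctan2(R[1,1],R[0,1]))
    t=-((ydeg-cur+90)%180-90)
    print('t',round(s['t'],2),'shift',d.round(4),'turn',np.radians(t).round(3),'q6',s['q'][5].round(2),'tcp',s['tcp_pos'].round(4),'F',s['force'].round(1),'gap',round(s['finger_gap'],3))
```

Run:
```python
from h import *
go((.522,.215,.18),-75)
```

```text
t 0.1 shift [ 0.5643 -0.614   0.0529] turn 0.147 q6 -0.18 tcp [ 0.2483 -0.5728  0.2315] F [ 0.4  0.2 -0.5] gap 0.994
```
z: tool +z down 0.0529 (with slight tilt). First go at height keep: dz=0 for all rows then descend.

The rows are not in the units I measure in: shifts go in units of 100 mm and turns go in units of 0.1 rad. I convert before sending: -0.614 m is -6.14, 0.5643 m is 5.643, 0.147 rad is 1.47.

Call:
{"fn": "drive_effector", "kwargs": {"offsets": [[[2.8, -3.07, 0, 0.7, 0], [2.8, -3.07, 0, 0.7, 0], [2.8, -3.07, 0, 0.7, 0], [2.8, -3.07, 0, 0.7, 0], [2.8, -3.07, 0, 0.7, 0], [2.8, -3.07, 0, 0.7, 0], [2.8, -3.07, 0, 0.7, 0], [2.8, -3.07, 0, 0.7, 0], [2.8, -3.07, 0, 0.7, 0], [5.643, -6.14, 0, 1.47, 0], [5.643, -6.14, 0, 1.47, 0], [5.643, -6.14, 0, 1.47, 0], [5.643, -6.14, 0, 1.47, 0], [5.643, -6.14, 0, 1.47, 0], [5.643, -6.14, 0, 1.47, 0], [5.643, -6.14, 0, 1.47, 0], [5.643, -6.14, 0, 1.47, 0], [5.643, -6.14, 0.2, 1.47, 0], [5.643, -6.14, 0.4, 1.47, 0], [5.643, -6.14, 0.5, 1.47, 0]]], "grip_n": 20}}

```text
t: 2.1
tcp_pos: [0.5208, 0.2149, 0.1803]
tool_rot: [0.991, 0.131, -0.002, 0.0]
force: [-0.4, -1.8, 0.4]
finger_gap: 0.002
gripper_force: 0.0
```

Run:
```python
from h import *
d=snap('wrist','w1.png')
go((.522,.215,.15),-75)
P=cloud(d).reshape(-1,3); P=P[np.isfinite(P[:,0])]; mv=(P[:,1]>.15)&(P[:,1]<.35)&(P[:,0]>.35)&(P[:,0]<.75)
for a,b in((.113,.13),(.096,.104),(.104,.1125)):
    B=P[mv&(P[:,2]>a)&(P[:,2]<b)]
    if len(B)>9: print(a,cv2.minAreaRect(B[:,:2].astype(np.float32)*1000),np.median(B[:,2]),len(B))
```

```text
t 2.15 shift [ 0.0023 -0.0003  0.0293] turn 0.001 q6 1.5 tcp [0.5201 0.2141 0.1793] F [ 0.2 -0.5 -0.7] gap -0.0
0.113 ((522.5662231445312, 213.1371307373047), (24.61904525756836, 24.968032836914062), 15.494773864746094) 0.11905834910144733 1044
0.096 ((573.7071533203125, 226.83615112304688), (159.78636169433594, 79.73954772949219), 15.21892261505127) 0.09920458795754754 8008
0.104 ((522.2669067382812, 212.7646484375), (38.87738800048828, 39.06899642944336), 4.887063026428223) 0.10718710111507282 1169
```

View pics/w1.png

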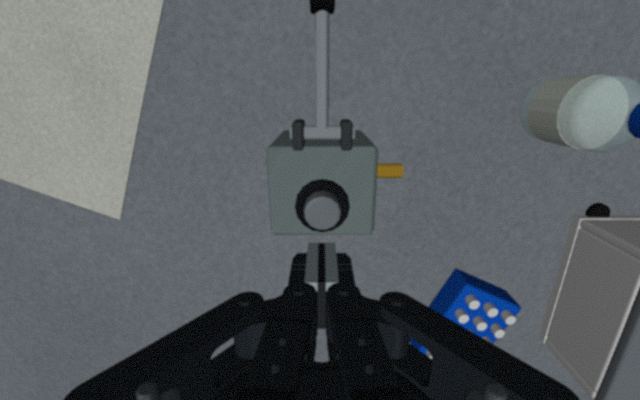

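The wrist view shows the button at (322,210), straight ahead of the shut fingertips, with the lever aligned up the picture to the disc at (322,5). Next I push the button down slowly.

Scaled: 0.034 m is 0.34, 0.01 m is 0.1.

Call:
{"fn": "drive_effector", "kwargs": {"offsets": [[[0.02, 0, 0.1, 0, 0], [0.02, 0, 0.2, 0, 0], [0.02, 0, 0.3, 0, 0], [0.02, 0, 0.34, 0, 0], [0.02, 0, 0.36, 0, 0], [0.02, 0, 0.38, 0, 0], [0.02, 0, 0.4, 0, 0], [0.02, 0, 0.42, 0, 0], [0.02, 0, 0.44, 0, 0], [0.02, 0, 0.45, 0, 0], [0.02, 0, 0.46, 0, 0], [0.02, 0, 0.46, 0, 0]]]}}

```text
t: 3.35
tcp_pos: [0.5241, 0.2148, 0.1363]
tool_rot: [0.991, 0.131, -0.0, 0.0]
force: [-0.3, 0.1, 0.2]
finger_gap: -0.002
gripper_force: 0.0
```

Run:
```python
from h import *
go((.522,.214,.134),-75)
```

```text
t 3.35 shift [-0.0022  0.0002  0.0023] turn 0.0 q6 1.5 tcp [0.5241 0.2148 0.1363] F [-0.3  0.1  0.2] gap -0.002
```

Call:
{"fn": "drive_effector", "kwargs": {"offsets": [[[-0.01, 0, 0.02, 0, 0], [-0.01, 0, 0.04, 0, 0], [-0.01, 0, 0.05, 0, 0], [-0.01, 0, 0.06, 0, 0], [-0.01, 0, 0.06, 0, 0]]]}}

```text
t: 3.85
tcp_pos: [0.5231, 0.2145, 0.1302]
tool_rot: [0.991, 0.131, -0.0, 0.0]
force: [0.2, -0.8, 1.5]
finger_gap: 0.001
gripper_force: 0.0
```

Run:
```python
from h import *
go((.522,.214,.134),-75)
d=snap('scene','s2.png'); np.save('s2.npy',cloud(d))
cv2.imwrite('pics/s2c.png',cv2.resize(d['pixels'][200:350,280:480,::-1],(800,600)))
```

```text
t 3.85 shift [-0.0012  0.0002 -0.0038] turn 0.0 q6 1.5 tcp [0.5231 0.2145 0.1302] F [ 0.2 -0.8  1.5] gap 0.001
```

View pics/s2c.png

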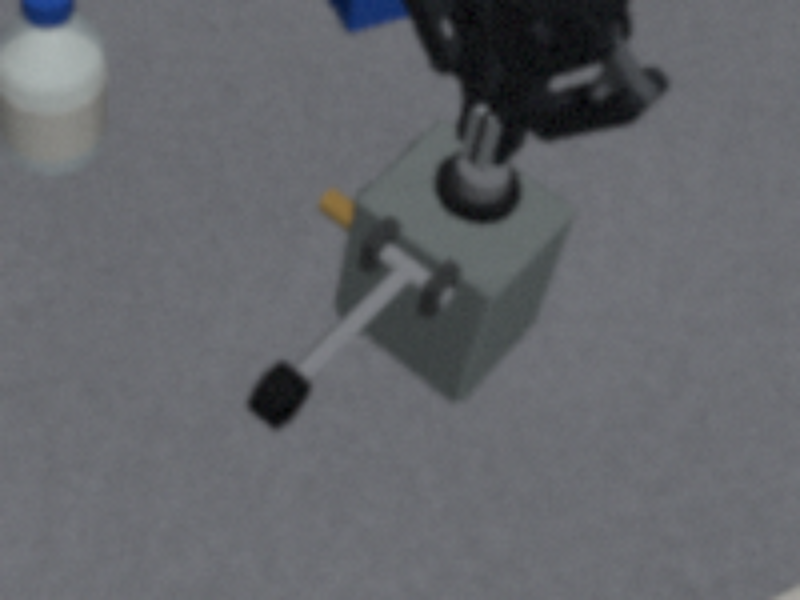

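The disc is still at its old place, crop (280,393), and the fingertips are only now reaching the button at (488,170). I push on slowly, watching the force.

Call:
{"fn": "drive_effector", "kwargs": {"offsets": [[[-0.01, 0, 0.02, 0, 0], [-0.01, 0, 0.04, 0, 0], [-0.01, 0, 0.05, 0, 0], [-0.01, 0, 0.06, 0, 0], [-0.01, 0, 0.06, 0, 0]]]}}

```text
t: 4.4
tcp_pos: [0.5221, 0.2142, 0.1242]
tool_rot: [0.991, 0.131, -0.0, 0.0]
force: [0.9, -0.5, -0.2]
finger_gap: -0.006
gripper_force: 0.0
```

Call:
{"fn": "drive_effector", "kwargs": {"offsets": [[[0, 0, 0.01, 0, 0], [0, 0, 0.02, 0, 0], [0, 0, 0.03, 0, 0], [0, 0, 0.03, 0, 0]]]}}

```text
t: 4.8
tcp_pos: [0.5222, 0.2142, 0.1213]
tool_rot: [0.991, 0.131, -0.0, -0.0]
force: [0.3, 0.2, 0.3]
finger_gap: -0.005
gripper_force: 0.0
```

Run:
```python
from h import *
go((.522,.214,.134),-75)
d=snap('scene'); P=cloud(d).reshape(-1,3)
D=P[(P[:,2]>.012)&(P[:,0]>.6)&(P[:,0]<.72)&(P[:,1]>.18)&(P[:,1]<.32)]
print(len(D),np.percentile(D[:,2],[5,50,95]),D[D[:,0]>.62].mean(0))
```

```text
t 4.8 shift [-0.0002  0.0002 -0.0127] turn -0.0 q6 1.5 tcp [0.5222 0.2142 0.1213] F [0.3 0.2 0.3] gap -0.005
294 [0.0867115  0.0941473  0.10204371] [0.65314486 0.25166993 0.09540745]
```

Run:
```python
from h import *
np.set_printoptions(precision=4,suppress=True)
d=snap('scene'); C=cloud(d)
cv2.imwrite('pics/s3c.png',cv2.resize(d['pixels'][200:290,350:470,::-1],(800,600),interpolation=cv2.INTER_CUBIC))
for v in range(216,262,3): print(v,[C[v,u].round(3).tolist() for u in (396,400,404)])
```

```text
216 [[0.541, 0.206, 0.191], [0.539, 0.213, 0.196], [0.534, 0.217, 0.197]]
219 [[0.542, 0.209, 0.187], [0.539, 0.214, 0.19], [0.518, 0.206, 0.169]]
222 [[0.537, 0.206, 0.173], [0.536, 0.213, 0.179], [0.537, 0.223, 0.19]]
225 [[0.537, 0.207, 0.166], [0.535, 0.214, 0.172], [0.533, 0.221, 0.178]]
228 [[0.537, 0.209, 0.159], [0.534, 0.215, 0.164], [0.533, 0.223, 0.172]]
231 [[0.532, 0.207, 0.146], [0.533, 0.216, 0.156], [0.534, 0.225, 0.167]]
234 [[0.534, 0.21, 0.142], [0.533, 0.218, 0.15], [0.528, 0.223, 0.152]]
237 [[0.535, 0.213, 0.136], [0.533, 0.22, 0.143], [0.528, 0.224, 0.144]]
240 [[0.535, 0.214, 0.129], [0.533, 0.221, 0.136], [0.526, 0.224, 0.135]]
243 [[0.533, 0.215, 0.12], [0.532, 0.222, 0.127], [0.528, 0.228, 0.132]]
246 [[0.534, 0.217, 0.114], [0.53, 0.223, 0.118], [0.523, 0.226, 0.117]]
249 [[0.534, 0.219, 0.107], [0.53, 0.225, 0.111], [0.522, 0.227, 0.108]]
252 [[0.538, 0.224, 0.107], [0.532, 0.228, 0.107], [0.525, 0.232, 0.107]]
255 [[0.537, 0.225, 0.099], [0.534, 0.231, 0.103], [0.525, 0.233, 0.1]]
258 [[0.542, 0.231, 0.099], [0.536, 0.235, 0.099], [0.529, 0.238, 0.099]]
261 [[0.547, 0.237, 0.1], [0.54, 0.24, 0.1], [0.533, 0.243, 0.098]]
```

View pics/s3c.png

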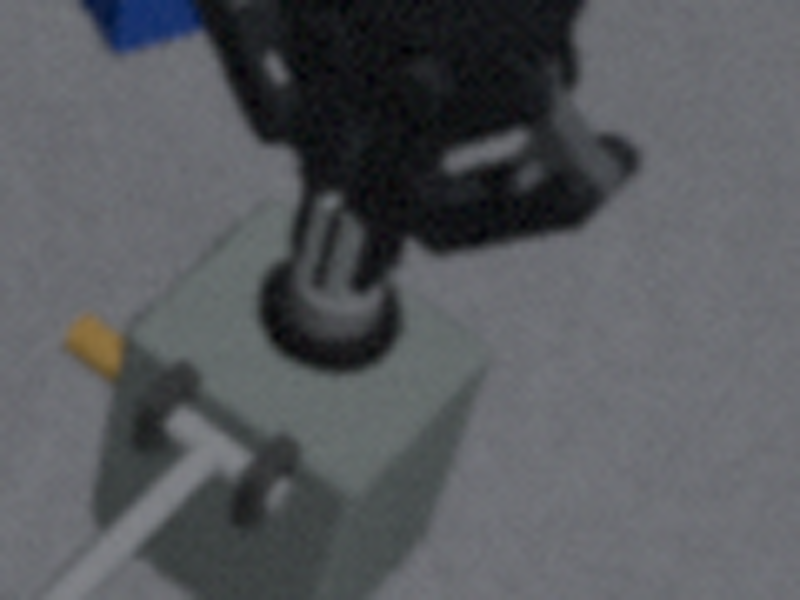

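The fingertips at crop (335,290) just touch the button, and the lever is still up. So the tips reach less far than stated, and I continue down.

Scaled: 0.004 m is 0.04, 0.002 m is 0.02.

Call:
{"fn": "drive_effector", "kwargs": {"offsets": [[[0, 0, 0.02, 0, 0], [0, 0, 0.04, 0, 0], [0, 0, 0.04, 0, 0]]]}}

```text
t: 5.2
tcp_pos: [0.5221, 0.2142, 0.1171]
tool_rot: [0.991, 0.131, -0.0, 0.0]
force: [0.7, 0.7, 0.2]
finger_gap: -0.002
gripper_force: 0.1
```

Call:
{"fn": "drive_effector", "kwargs": {"offsets": [[[0, 0, 0.02, 0, 0], [0, 0, 0.04, 0, 0], [0, 0, 0.04, 0, 0]]]}}

```text
t: 5.5
tcp_pos: [0.5222, 0.2142, 0.1132]
tool_rot: [0.991, 0.131, -0.0, -0.0]
force: [-0.8, -0.3, 0.5]
finger_gap: 0.004
gripper_force: 0.5
```

Add to h.py:
```python
def disc():
    P=cloud(snap('scene')).reshape(-1,3)
    D=P[(P[:,2]>.012)&(P[:,0]>.6)&(P[:,0]<.72)&(P[:,1]>.18)&(P[:,1]<.32)&(P[:,2]<.12)]
    print(len(D),np.percentile(D[:,2],[5,50,95]).round(4),D[D[:,0]>.62].mean(0).round(4))
```

Run:
```python
from h import *
disc()
```

```text
261 [0.0301 0.0437 0.0668] [0.6377 0.2472 0.0404]
```

Scaled: 0.002 m is 0.02, 0.001 m is 0.01.

Call:
{"fn": "drive_effector", "kwargs": {"offsets": [[[0, 0, 0.01, 0, 0], [0, 0, 0.02, 0, 0], [0, 0, 0.02, 0, 0]]]}}

```text
t: 5.85
tcp_pos: [0.5222, 0.2142, 0.1131]
tool_rot: [0.991, 0.131, 0.0, 0.0]
force: [-3.7, -1.3, 12.7]
finger_gap: -0.001
gripper_force: 6.6
```

Run:
```python
from h import *
disc()
```

```text
256 [0.0293 0.0438 0.0656] [0.6378 0.2472 0.0405]
```

Call:
{"fn": "drive_effector", "kwargs": {"offsets": [[[0, 0, 0.01, 0, 0], [0, 0, 0.02, 0, 0], [0, 0, 0.02, 0, 0]]]}}

```text
t: 6.2
tcp_pos: [0.5223, 0.2143, 0.1131]
tool_rot: [0.991, 0.131, 0.001, 0.0]
force: [-6.2, -1.9, 24.9]
finger_gap: 0.003
gripper_force: 12.6
```

Run:
```python
from h import *
disc()
```

```text
260 [0.0294 0.044  0.066 ] [0.6378 0.2472 0.0405]
```

The button is bottomed: force climbs to 25 N and the disc cloud no longer moves, near z 0.03–0.04. I back off, open, and hover over the dropped disc.

Scaled: 0.12 m is 1.2, 0.04 m is 0.4.

Call:
{"fn": "drive_effector", "kwargs": {"offsets": [[[0, 0, -0.3, 0, 0], [0, 0, -0.8, 0, 0], [0, 0, -0.8, 0, 0.6], [0.4, 0, -0.8, 0, 0.6], [0.8, 0, -0.8, 0, 0.6], [1.2, 0, -0.8, 0, 0.6], [1.2, 0, -0.8, 0, 0.6], [1.2, 0, -0.8, 0, 0.6]]]}}

```text
t: 7.05
tcp_pos: [0.6378, 0.2452, 0.1878]
tool_rot: [0.991, 0.131, -0.001, 0.0]
force: [-0.8, -0.6, -0.8]
finger_gap: 0.599
gripper_force: 0.0
```

Run:
```python
from h import *
np.set_printoptions(precision=4,suppress=True)
d=snap('wrist','w2.png'); go((.638,.2455,.1),-75)
C=cloud(d); P=C.reshape(-1,3); D=P[(P[:,0]>.61)&(P[:,0]<.68)&(P[:,1]>.22)&(P[:,1]<.275)&(P[:,2]>.015)&(P[:,2]<.07)]
print(cv2.minAreaRect(D[:,:2].astype(np.float32)*1000),np.percentile(D[:,2],[5,50,95]),D.mean(0))
s=manip.sense(); R=Ro.from_quat(s['tool_rot']).as_matrix(); T=(C-s['tcp_pos'])@R
m=(T[...,2]<.05)&(abs(T[...,0])<.03)&(abs(T[...,1])<.06); v,u=np.nonzero(m)
o=np.argsort(-T[m][:,2])[:2000:100]; print(np.c_[u,v][o][:8],T[m][o][:8])
```

```text
t 7.1 shift [ 0.0016 -0.0001  0.0879] turn 0.0 q6 1.51 tcp [0.6368 0.2451 0.1879] F [-1.  -0.3 -1.4] gap 0.602
((629.80029296875, 241.53041076660156), (41.708404541015625, 15.32044792175293), 14.963279724121094) [0.0348 0.0435 0.0575] [0.6327 0.2425 0.0448]
[[270 264]
 [268 249]
 [254 247]
 [398 257]
 [254 250]
 [380 251]
 [404 260]
 [404 262]] [[-0.0011 -0.0238 -0.0008]
 [ 0.0095 -0.0236 -0.005 ]
 [ 0.0116 -0.0298 -0.007 ]
 [ 0.0071  0.0379 -0.0085]
 [ 0.0115 -0.0292 -0.0098]
 [ 0.0117  0.0287 -0.011 ]
 [ 0.0076  0.0398 -0.0121]
 [ 0.0072  0.0396 -0.0132]]
```

View pics/w2.png

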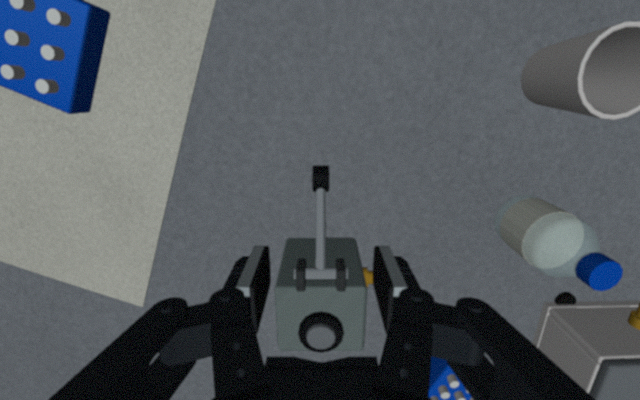

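The disc is at (321,178), in line with the jaws. By the wrist depth, the fingertips are about 0–1 mm ahead of the reported TCP, which matches the button contact. I therefore plan grasps with the TCP about 14 mm below the object's centre.

Call:
{"fn": "drive_effector", "kwargs": {"offsets": [[[0.01, 0.01, 0.4, 0, 0.6], [0.01, 0.01, 0.8, 0, 0.6], [0.01, 0.01, 1.2, 0, 0.6], [0.01, 0.01, 1.45, 0, 0.6], [0.01, 0.01, 1.6, 0, 0.6], [0.01, 0.01, 1.7, 0, 0.6], [0.01, 0.01, 1.7, 0, 0.6]]], "grip_n": 20}}

```text
t: 7.8
tcp_pos: [0.6384, 0.2445, 0.0188]
tool_rot: [0.991, 0.131, -0.001, 0.0]
force: [0.7, -0.1, 1.4]
finger_gap: 0.604
gripper_force: 0.0
```

Run:
```python
from h import *
go((.638,.2445,.018),-75)
d=snap('scene'); cv2.imwrite('pics/s4c.png',cv2.resize(d['pixels'][215:335,300:460,::-1],(800,600),interpolation=cv2.INTER_CUBIC))
```

```text
t 7.8 shift [-0.0004 -0.0002  0.0008] turn 0.0 q6 1.51 tcp [0.6384 0.2445 0.0188] F [ 0.7 -0.1  1.4] gap 0.604
```

View pics/s4c.png

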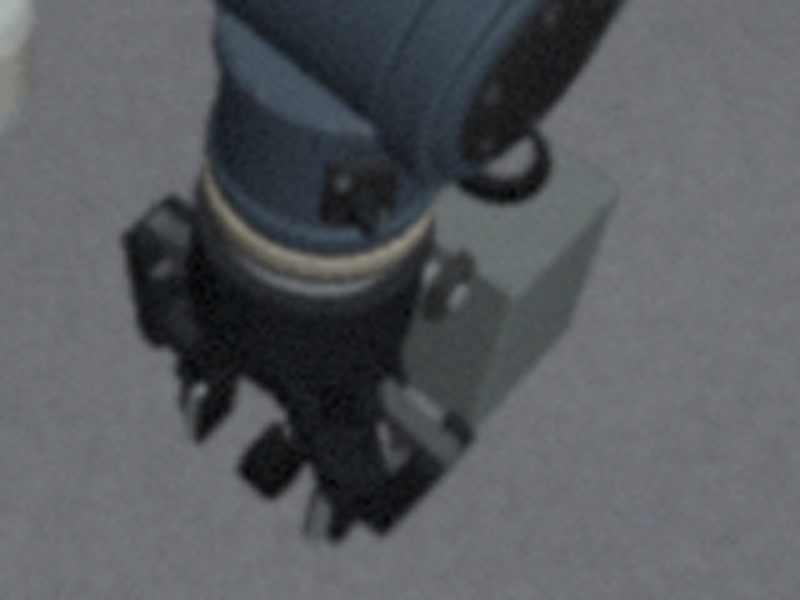

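The disc at (270,460) lies between the fingers at (205,400) and (325,520). I close and lift along the arc.

Call:
{"fn": "drive_effector", "kwargs": {"offsets": [[[0, 0, 0, 0, 0], [0, 0, 0, 0, 0], [0, 0, 0, 0, 0], [0, 0, 0, 0, 0], [0, 0, 0, 0, 0], [0, 0, 0, 0, 0]]], "grip_n": 25}}

```text
t: 8.45
tcp_pos: [0.6399, 0.2464, 0.0212]
tool_rot: [0.991, 0.13, 0.001, -0.001]
force: [-0.8, 4.4, 4.6]
finger_gap: 0.179
gripper_force: 28.5
```

Call:
{"fn": "drive_effector", "kwargs": {"offsets": [[[0.03, 0, -0.04, 0, 0], [0.057, 0, -0.075, 0, 0], [0.08, 0, -0.11, 0, 0], [0.1, 0, -0.148, 0, 0], [0.12, 0, -0.19, 0, 0], [0.14, 0, -0.23, 0, 0], [0.155, 0, -0.27, 0, 0], [0.17, 0, -0.314, 0, 0], [0.182, 0, -0.36, 0, 0], [0.195, 0, -0.41, 0, 0], [0.203, 0, -0.455, 0, 0], [0.21, 0, -0.51, 0, 0], [0.212, 0, -0.55, 0, 0], [0.212, 0, -0.58, 0, 0], [0.212, 0, -0.59, 0, 0], [0.212, 0, -0.6, 0, 0], [0.212, 0, -0.6, 0, 0]]]}}

```text
t: 10.15
tcp_pos: [0.6571, 0.2511, 0.0784]
tool_rot: [0.991, 0.131, -0.003, -0.001]
force: [-4.5, 4.1, -3.5]
finger_gap: 0.18
gripper_force: 25.4
```

Run:
```python
from h import *
go((.638,.2445,.018),-75); disc()
```

```text
t 10.15 shift [-0.0199  0.0016  0.0605] turn 0.0 q6 1.51 tcp [0.6571 0.2511 0.0784] F [-4.5  4.1 -3.5] gap 0.18
298 [0.0844 0.0977 0.1165] [0.6644 0.2539 0.099 ]
```

Scaled: -0.003 m is -0.03, -0.002 m is -0.02.

Call:
{"fn": "drive_effector", "kwargs": {"offsets": [[[-0.01, -0.01, -0.01, 0, 0], [-0.01, -0.01, -0.02, 0, 0], [-0.01, -0.01, -0.03, 0, 0], [-0.01, -0.01, -0.03, 0, 0]]]}}

```text
t: 10.6
tcp_pos: [0.657, 0.251, 0.0819]
tool_rot: [0.991, 0.131, -0.002, -0.0]
force: [-4.2, 3.3, -4.7]
finger_gap: 0.18
gripper_force: 25.2
```

Run:
```python
from h import *
go((.638,.2445,.018),-75)
```

```text
t 10.6 shift [-0.0198  0.0015  0.064 ] turn -0.0 q6 1.51 tcp [0.657  0.251  0.0819] F [-4.2  3.3 -4.7] gap 0.18
```

Call:
{"fn": "drive_effector", "kwargs": {"offsets": [[[0, 0, -0.01, 0, 0], [0, 0, -0.02, 0, 0], [0, 0, -0.02, 0, 0], [0, 0, -0.02, 0, 0]]]}}

```text
t: 11.0
tcp_pos: [0.657, 0.251, 0.0822]
tool_rot: [0.991, 0.13, -0.002, -0.0]
force: [-2.4, 5.3, -13.5]
finger_gap: 0.178
gripper_force: 25.0
```

The lever is at its upper stop: −13.5 N with no further motion. I release it and rise, then check it.

Scaled: -0.1 m is -1, -0.12 m is -1.2.

Call:
{"fn": "drive_effector", "kwargs": {"offsets": [[[0, 0, 0, 0, 0.6], [0, 0, 0, 0, 0.6], [0, 0, 0, 0, 0.6], [0, 0, -0.3, 0, 0.6], [0, 0, -0.7, 0, 0.6], [0, 0, -1.1, 0, 0.6], [-0.5, 0, -1.2, 0, 0.6], [-1, 0, -1.2, 0, 0.6], [-1.2, 0, -1.2, 0, 0.6], [-1.2, 0, -1.2, 0, 0.6]]]}}

```text
t: 12.0
tcp_pos: [0.54, 0.2188, 0.2062]
tool_rot: [0.991, 0.131, -0.0, 0.0]
force: [0.3, 0.4, 0.3]
finger_gap: 0.603
gripper_force: 0.0
```

Run:
```python
from h import *
d=snap('wrist'); P=cloud(d).reshape(-1,3); s=manip.sense()
e=np.array([np.cos(.2635),np.sin(.2635)]); b=np.array([.5224,.2140])
q=(P[:,:2]-b)@e; w=(P[:,:2]-b)@[-e[1],e[0]]
for a in range(60,160,10):
    m=(q>a/1e3)&(q<(a+10)/1e3)&(abs(w)<.012)&(P[:,2]>.02)&(P[:,2]<.13); print(a,m.sum(),np.nanmedian(P[m,2]).round(4) if m.any() else '',np.percentile(P[m,2],95).round(4) if m.any() else '')
m=((q**2+w**2)<.008**2)&(P[:,2]<.14); print('button z',np.median(P[m,2]),m.sum())
go((.4868,-.1703,.22),14.6)
d=snap('top'); P=cloud(d).reshape(-1,3)
q=(P[:,:2]-b)@e; w=(P[:,:2]-b)@[-e[1],e[0]]
for a in range(60,160,10):
    m=(q>a/1e3)&(q<(a+10)/1e3)&(abs(w)<.012)&(P[:,2]>.02)&(P[:,2]<.13); print(a,m.sum(),np.nanmedian(P[m,2]).round(4) if m.any() else '')
```

```text
60 140 0.093 0.0943
70 142 0.0928 0.0942
80 147 0.0929 0.0943
90 168 0.0929 0.0945
100 167 0.0931 0.0946
110 166 0.0929 0.0946
120 227 0.0934 0.0964
130 385 0.1008 0.1027
140 322 0.1006 0.1027
150 43 0.0956 0.0974
button z 0.11935462890895726 305
t 12.05 shift [-0.1549  0.3619 -0.0139] turn -1.564 q6 1.5 tcp [0.5429 0.2193 0.2063] F [-0.5 -0.6 -0.7] gap 0.595
60 0 
70 3 0.0942
80 24 0.0944
90 27 0.0939
100 27 0.0936
110 26 0.0938
120 34 0.0939
130 69 0.0997
140 57 0.102
150 13 0.0978
```

The lever is level (z≈0.093 along its length) and the button is out (0.119). Next, the lid.

Scaled: 0.362 m is 3.62, -0.155 m is -1.55, -1.564 rad is -15.64.

Call:
{"fn": "drive_effector", "kwargs": {"offsets": [[[-0.8, 1.8, -0.14, -7.8, 0.7], [-0.8, 1.8, -0.14, -7.8, 0.7], [-0.8, 1.8, -0.14, -7.8, 0.7], [-0.8, 1.8, -0.14, -7.8, 0.7], [-0.8, 1.8, -0.14, -7.8, 0.7], [-1.55, 3.62, -0.14, -15.64, 0.7], [-1.55, 3.62, -0.14, -15.64, 0.7], [-1.55, 3.62, -0.14, -15.64, 0.7], [-1.55, 3.62, -0.14, -15.64, 0.7], [-1.55, 3.62, -0.14, -15.64, 0.7], [-1.55, 3.62, -0.14, -15.64, 0.7], [-1.55, 3.62, -0.14, -15.64, 0.7], [-1.55, 3.62, -0.14, -15.64, 0.7]]]}}

```text
t: 13.4
tcp_pos: [0.4886, -0.1721, 0.2188]
tool_rot: [0.612, 0.791, 0.0, 0.002]
force: [-0.6, -0.2, -0.5]
finger_gap: 0.704
gripper_force: 0.0
```

Run:
```python
from h import *
d=snap('wrist','w3.png'); P=cloud(d).reshape(-1,3); P=P[np.isfinite(P[:,0])]
m=(P[:,0]>.4)&(P[:,0]<.56)&(P[:,1]<-.06)&(P[:,1]>-.28)
H=P[m&(P[:,2]>.128)&(P[:,2]<.15)]; print(cv2.minAreaRect(H[:,:2].astype(np.float32)*1000),np.percentile(H[:,2],[50,95]),len(H))
L=P[m&(P[:,2]>.096)&(P[:,2]<.108)]; print(np.median(L[:,2]))
go((.4868,-.1703,.121),14.6)
```

```text
((485.8940734863281, -173.57481384277344), (13.75450325012207, 123.07122039794922), 14.880154609680176) [0.14306535 0.14465552] 2944
0.10118834581628813
t 13.45 shift [ 0.0018 -0.0013  0.0978] turn -0.001 q6 -0.81 tcp [ 0.4883 -0.1716  0.2188] F [-0.8  0.6  0.4] gap 0.699
```

View pics/w3.png

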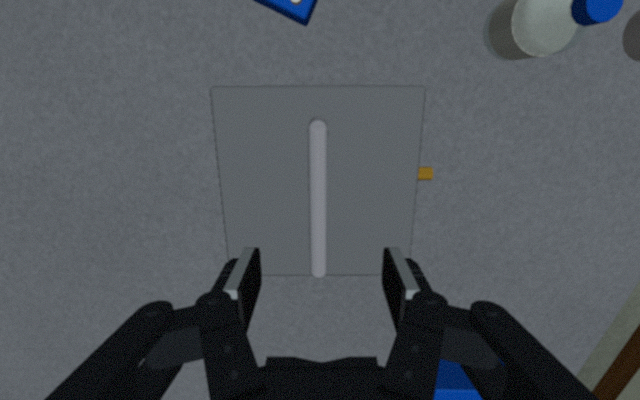

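The handle runs vertically at column 318, rows 125–270, parallel to the jaws and between them (columns 248 and 395). I descend and grip.

Call:
{"fn": "drive_effector", "kwargs": {"offsets": [[[0, -0.015, 0.3, 0, 0.7], [0, -0.015, 0.6, 0, 0.7], [0, -0.015, 0.8, 0, 0.7], [0, -0.015, 0.9, 0, 0.7], [0, -0.015, 0.98, 0, 0.7], [0, -0.015, 0.98, 0, 0.7], [0, -0.015, 0.98, 0, 0], [0, -0.015, 0.98, 0, 0], [0, -0.015, 0.98, 0, 0], [0, -0.015, 0.98, 0, 0], [0, -0.015, 0.98, 0, 0], [0, -0.015, 0.98, 0, 0], [0, -0.015, 0.98, 0, 0]]], "grip_n": 90}}

```text
t: 14.75
tcp_pos: [0.4857, -0.1707, 0.1214]
tool_rot: [0.611, 0.791, 0.0, 0.001]
force: [0.0, 0.7, 6.0]
finger_gap: 0.132
gripper_force: 87.8
```

Run:
```python
from h import *
go((.4868,-.1703,.121),14.6)
d=snap('scene'); cv2.imwrite('pics/s5c.png',cv2.resize(d['pixels'][60:210,220:420,::-1],(800,600),interpolation=cv2.INTER_CUBIC))
```

```text
t 14.75 shift [0.0001 0.0011 0.0004] turn 0.0 q6 -0.81 tcp [ 0.4857 -0.1707  0.1214] F [0.  0.7 6. ] gap 0.132
```

View pics/s5c.png

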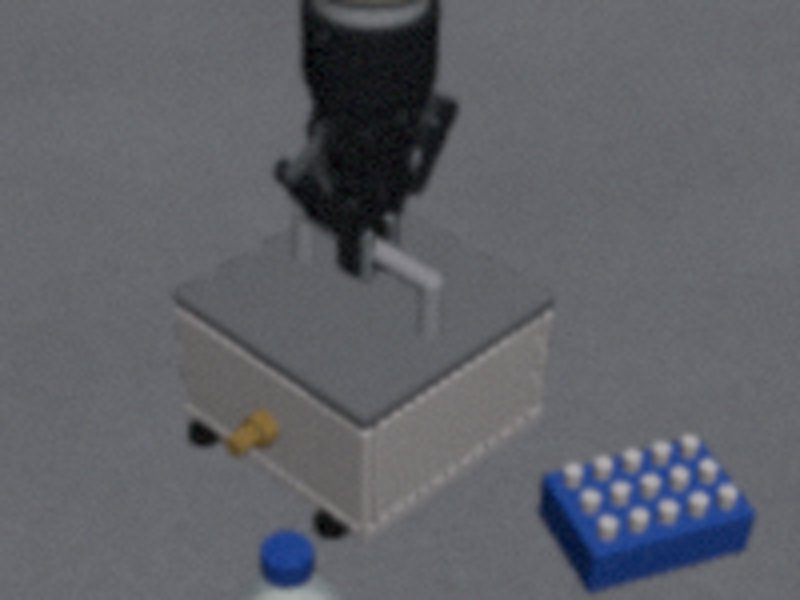

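The fingers at (352,265) reach below the bar, and the grip is at 88 N. I pull straight up slowly.

Scaled: -0.003 m is -0.03, -0.002 m is -0.02.

Call:
{"fn": "drive_effector", "kwargs": {"offsets": [[[0, 0, -0.01, 0, 0], [0, 0, -0.02, 0, 0], [0, 0, -0.03, 0, 0], [0, 0, -0.03, 0, 0]]]}}

```text
t: 15.2
tcp_pos: [0.4848, -0.1701, 0.1225]
tool_rot: [0.611, 0.791, 0.0, -0.001]
force: [1.2, -0.1, -10.1]
finger_gap: 0.129
gripper_force: 87.8
```

Call:
{"fn": "drive_effector", "kwargs": {"offsets": [[[0, 0, -0.01, 0, 0], [0, 0, -0.02, 0, 0], [0, 0, -0.02, 0, 0]]]}}

```text
t: 15.5
tcp_pos: [0.4845, -0.17, 0.1247]
tool_rot: [0.611, 0.791, -0.0, -0.001]
force: [0.8, -0.3, -13.9]
finger_gap: 0.133
gripper_force: 87.6
```

Call:
{"fn": "drive_effector", "kwargs": {"offsets": [[[0, 0, -0.01, 0, 0], [0, 0, -0.02, 0, 0], [0, 0, -0.02, 0, 0]]]}}

```text
t: 15.8
tcp_pos: [0.4844, -0.1701, 0.1271]
tool_rot: [0.611, 0.791, -0.0, -0.001]
force: [-0.7, 0.2, -16.5]
finger_gap: 0.131
gripper_force: 87.6
```

Call:
{"fn": "drive_effector", "kwargs": {"offsets": [[[0, 0, -0.01, 0, 0], [0, 0, -0.02, 0, 0], [0, 0, -0.03, 0, 0], [0, 0, -0.04, 0, 0], [0, 0, -0.05, 0, 0], [0, 0, -0.06, 0, 0], [0, 0, -0.07, 0, 0], [0, 0, -0.08, 0, 0], [0, 0, -0.08, 0, 0]]]}}

```text
t: 16.7
tcp_pos: [0.4854, -0.1705, 0.1355]
tool_rot: [0.612, 0.791, 0.0, 0.0]
force: [0.2, 0.0, -3.6]
finger_gap: 0.132
gripper_force: 88.9
```

Run:
```python
from h import *
go((.4868,-.1703,.151),14.6)
P=cloud(snap('scene')).reshape(-1,3); e=np.array([.968,.252])
q=(P[:,:2]-[.4868,-.1715])@e; w=(P[:,:2]-[.4868,-.1715])@[-e[1],e[0]]
m=(abs(q)<.08)&(abs(w)<.08)&((abs(q)>.03)|(abs(w)>.075))&(P[:,2]>.09)&(P[:,2]<.135)
A=np.c_[q,w,np.ones(len(q))][m]; z=P[m,2]
for _ in range(3):
    c=np.linalg.lstsq(A,z,rcond=None)[0]; k=abs(z-A@c)<.004; A,z=A[k],z[k]
print(c,len(z))
```

```text
t 16.7 shift [-0.0002  0.0014 -0.0155] turn 0.0 q6 -0.81 tcp [ 0.4854 -0.1705  0.1355] F [ 0.2  0.  -3.6] gap 0.132
[-0.00252078  0.00107959  0.11532551] 1324
```

The lid has broken free: force is −3.6 N (its weight), it is level, and its top is at 0.1153. I raise it about 16 mm more.

Scaled: -0.016 m is -0.16, -0.014 m is -0.14.

Call:
{"fn": "drive_effector", "kwargs": {"offsets": [[[0, 0, -0.03, 0, 0], [0, 0, -0.06, 0, 0], [0, 0, -0.09, 0, 0], [0, 0, -0.12, 0, 0], [0, 0, -0.14, 0, 0], [0, 0, -0.16, 0, 0], [0, 0, -0.16, 0, 0], [0, 0, -0.16, 0, 0], [0, 0, -0.16, 0, 0]]]}}

```text
t: 17.65
tcp_pos: [0.4851, -0.1704, 0.1513]
tool_rot: [0.611, 0.791, -0.0, -0.0]
force: [-0.1, -0.0, -3.5]
finger_gap: 0.128
gripper_force: 88.9
```

Run:
```python
from h import *
go((.4868,-.1703,.151),14.6)
d=snap('scene'); P=cloud(d).reshape(-1,3); e=np.array([.968,.252])
q=(P[:,:2]-[.4868,-.1715])@e; w=(P[:,:2]-[.4868,-.1715])@[-e[1],e[0]]
m=(abs(q)<.08)&(abs(w)<.08)&((abs(q)>.03)|(abs(w)>.075))&(P[:,2]>.1)&(P[:,2]<.15)
A=np.c_[q,w,np.ones(len(q))][m]; z=P[m,2]
for _ in range(3):
    c=np.linalg.lstsq(A,z,rcond=None)[0]; k=abs(z-A@c)<.004; A,z=A[k],z[k]
print(c,len(z)); disc()
cv2.imwrite('pics/end.png',d['pixels'][:,:,::-1])
```

```text
t 17.65 shift [-0.0004  0.0017  0.0003] turn 0.0 q6 -0.81 tcp [ 0.4851 -0.1704  0.1513] F [-0.1 -0.  -3.5] gap 0.128
[-0.002631    0.00245617  0.13105168] 1318
295 [0.0872 0.0941 0.1027] [0.6532 0.2517 0.0954]
```

View pics/end.png

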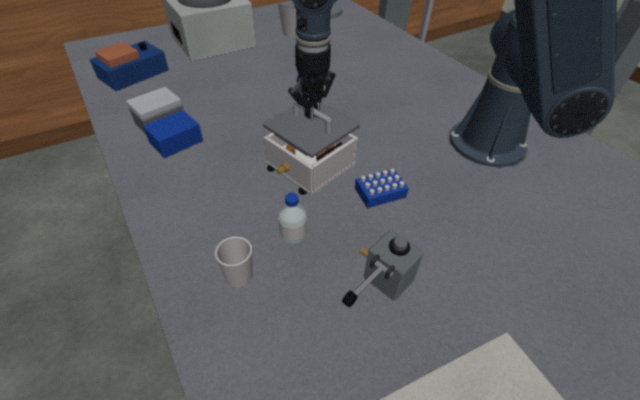

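The lid hangs level at (312,130), about 3 cm above its seat. The lever is back up at (350,298), its cloud identical to the start. The bottle (292,220), rack (382,188) and beaker (236,260) are untouched.

```bash
python3 -c "
from station import manip
print(manip.sign_off())"
```

```text
the job is handed in; nothing more can be done
None
```

The job is handed in at about 18 s: the vent button was pushed fully in, the lever lifted fully back up and released, and the lid broken free and held level about 3 cm above its seat; the bottle, rack and beaker were not touched.

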